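# Weigh the packed carton on the counter balance

## Task

The packed carton on the counter balance weighs 300 g and holds its side down. Stand the counterweights that make up this weight on the empty dish, so that the beam floats level with nothing else touching it, and leave the counterweight that you do not need standing where it is.

Things in the scene. Friction and masses are not known exactly. Their poses are not given: they have to be found in the camera images.
- small_weight: The 100 g counterweight, the smallest of three plain steel ones of the same form: an upright cylinder 22 mm in diameter and 30 mm high with a narrow neck and a knob (12 mm in diameter) on top, 42 mm high in all. Grip it across the cylinder. Origin at the centre of its underside, z up.
- middle_weight: The 200 g counterweight, the middle one in size: steel cylinder 28 mm in diameter and 36 mm high, with neck and knob (16 mm in diameter) 50 mm high in all. Grip it across the cylinder. Origin at the centre of its underside, z up.
- large_weight: The 400 g counterweight, the largest: steel cylinder 36 mm in diameter and 45 mm high, with neck and knob (20 mm in diameter) 62 mm high in all. Origin at the centre of its underside, z up.
- weight_dish (a point): Centre of the floor of the empty round steel dish, at the balance's right (-y) end. Floor flat, 130 mm wide, inside a 4 mm lip. Guided: stays horizontal; weights may stand anywhere on it. Floor 112 mm above the table at the start and while the weights are too light, 99 when level, 86 if too heavy. z up; y points along the beam to the other dish, 260 mm off, with the carton (pale blue, 134x101x48 mm).
- beam (a joint): Tilt of the balance beam in rad: 0 level, negative (stop -0.10, as at the start) carton's side down, positive (stop 0.10) weights' side down. A light spring centres it: 25 g of error tilts it 0.035, 100 g drives it to the stop. Rests within a second. The carton is fixed to its dish, its top at most 160 mm above the table; column and white scale plate midway between the dishes are 121 mm high.

How it is judged:
At the end, for the whole second after the job is handed in: The 100 g and 200 g weights stand upright (10 degrees) and at rest on the empty dish (within 62 mm of its centre, 6 mm of its floor), the beam rests within 0.035 rad (2 degrees) of level, and the 400 g weight stands upright within 30 mm of its starting place (horizontal distance between each of small_weight, middle_weight and weight_dish below 0.062 m and z of small_weight in the frame of weight_dish between -0.006 and 0.006 m and angle between each of small_weight, middle_weight, large_weight's own z axis and vertical below 0.17 rad and linear speed of each of small_weight, middle_weight below 0.03 m/s and z of middle_weight in the frame of weight_dish between -0.006 and 0.006 m and value of joint beam between -0.035 and 0.035 rad and velocity of joint beam between -0.05 and 0.05 rad/s and distance of large_weight from where it was at the start of the episode below 0.03 m); the robot touches nothing.
It also fails if it takes over 66 s, if anything falls off the work surface, if the arm or the gripper's body presses on something with over 40 N, if the wrist force passes 120 N, or if a joint passes its speed limit or range.

## Robot

A 6-joint arm with a two-finger parallel gripper is mounted at the origin on the work surface; the furniture and walls round the work are solid. World frame = base frame: x ahead of the robot, y to its left, z up, the work surface at z = 0. Lengths are in m, angles in rad, forces in N, time in s.
With the tool pointing down it reaches from about 0.25 to 0.775 m from the base axis. Payload 4 kg.
Tool frame: the origin (TCP) lies between the finger pads; the fingertips stand 14 mm ahead of it and the grasp point (between the pads) lies 5 mm behind it (tip_reach is the distance from the TCP to the fingertips, in m); z points along the fingers, y is the line along which they close (so a half turn about z gives the same grasp; the last joint's range is limited). The gripper opens to 94 mm and grips with 3 to 60 N. Pads are 16 mm wide; open, the fingers measure 119 mm over their backs; the gripper's body (75 mm by 177 mm) begins 78 mm behind the grasp point.
Start: joints at [1.115, 0.087, 1.371, -0, 1.684, -0.103], TCP at [0.19, 0.516, 0.22] pointing down, gripper open.
Joint ranges: [-3.1, 3.1], [-0.76, 2.03], [0.27, 2.55], [-1.08, 4.22], [0.17, 2.65], [-2.57, 2.57]. Speed limits (rad/s): [2.79, 2.79, 3.14, 3.14, 3.14, 3.14].

## Interface

Orientations are given as [roll, pitch, yaw] about the fixed x, y, z axes, in that order (R = Rz(yaw) Ry(pitch) Rx(roll)).
In Python, from bench import * gives the robot as it stands. The module is installed in compiled form; this text tells all that it offers.
- The arm moves only by the tool servo_tool, never from a script. Its argument "targets" is a list of rows, each a list of 4 numbers: the shift along the tool's x, y, z in cm, then the turn about the tool's z in degrees. A call has 1 to 8 rows; each row is the pose to reach, as a shift and turn from the pose commanded when the call began, along the tool's axes at that moment; what a row does not reach only later rows make up. A row lasts 1/8 s, in which the tool goes at most 62.5 mm and 10.7 degrees, less where a joint would pass 70% of its speed; a pose out of reach is approached as far as the arm can. A call with a gripper value outside its range is refused whole. "claw" is the closure in counts, from 0 (fully open) to 255 (shut), set as the call begins (left out, the last holds). The fingers move at their own pace and stop on an object; the grip force is fixed at half the most. Time passes only in rows, so rows that repeat a pose let the fingers close. It gives the time, the measured TCP pose, the force, the opening and the grip force at its end, in the units of the state.
- get_obs(): the state, without advancing time (a new reading comes with each control period).
- snapshot(name): name is "side" or "top"; returns the picture (400x640x3 uint8, blue, green, red); there is no depth.
- camera_model(name): a dict with "camera_matrix" (3x3 intrinsics, pixels), "camera_from_world" (4x4, takes a point from world to camera coordinates). Camera axes: x right, y up, looking along -z (the intrinsics and any distortion apply to the point x, -y, -z); pixel columns grow to the right and rows downward; lengths in m; the calibration is good to about 2 mm. A picture is of the moment at which its call begins. camera_model takes no time and is no camera call.
- close_job(): hands the job in; it is judged then, once.
The state is a dict: "time": time; "joint_positions": joint angles; "qvel": joint speeds; "joint_torque": joint torques, N m; "tool_pos": TCP position; "ee_rot": TCP orientation; "wrist_force": force on the tool from outside, world axes, zero at the start; "wrist_torque": the same for the moment, N m; "width": finger opening in m; "finger_force": force on a finger pad.
Only numpy, scipy, OpenCV 4.12 (cv2) and the standard library are available. Lean on these libraries where they do the work, as an engineer would, in place of code of your own. Each camera call takes 0.05 s, during which the arm holds its last target. There are 200 camera calls.

## Working session

There is one attempt and no reset: what is moved stays moved. The work goes in short steps, Python scripts to look and compute and a tool call to move; the robot and the scene stay as the last step left them, time stands still between calls to the robot, and variables do not carry over. Pictures are saved under pics/ and viewed, at most 10 in all, crops included, and the job is handed in when it is done.

Besides the shell and the picture viewer there is one more tool, called as name([rows], argument=value, ...), one row to a line, values as JSON. servo_tool: Moves the arm, as the interface text tells. Its arguments: {"type":"object","properties":{"targets":{"type":"array"},"claw":{"type":"number"}},"required":["targets"]}

```bash
mkdir -p pics; python3 - <<'E'
from bench import *
import cv2
for n in("side","top"):
    cv2.imwrite(f"pics/{n}0.png",snapshot(n)); m=camera_model(n); print(n,m["camera_matrix"],m["camera_from_world"],[k for k in m])
o=get_obs();print(o)
E
```

```text
side [[415.0465126    0.         315.02032818]
 [  0.         415.0465126  196.6413773 ]
 [  0.           0.           1.        ]] [[ 0.92476952 -0.38034032 -0.01194052 -0.53484017]
 [ 0.25612265  0.59892317  0.75874385 -0.14740585]
 [-0.28142942 -0.70472142  0.65127966 -1.0609985 ]
 [ 0.          0.          0.          1.        ]] ['camera_matrix', 'camera_from_world']
top [[431.60843222   0.         320.14592652]
 [  0.         431.60843222 199.50797374]
 [  0.           0.           1.        ]] [[ 0.02156246 -0.99974534  0.00665663 -0.08746839]
 [ 0.99049732  0.02226665  0.13571754 -0.56679633]
 [-0.1358312   0.00366697  0.99072521 -0.97222691]
 [ 0.          0.          0.          1.        ]] ['camera_matrix', 'camera_from_world']
{'time': 0.1, 'joint_positions': array([ 1.11492953e+00,  8.79142500e-02,  1.37206741e+00,  2.40572609e-06,
        1.68360865e+00, -1.03122413e-01]), 'qvel': array([ 0.00053491, -0.00307804, -0.00220078, -0.00050455,  0.00171153,
        0.00028748]), 'joint_torque': array([ 2.78518441e-03, -3.41250765e+01, -3.03302801e+01,  7.19676423e-02,
        3.03796912e-02, -8.49148660e-05]), 'tool_pos': array([0.18982404, 0.51571773, 0.21842119]), 'ee_rot': array([-3.13960585e+00, -2.08016610e-04,  2.78884833e+00]), 'wrist_force': array([0.08442465, 0.06255184, 0.60158465]), 'wrist_torque': array([0.0091296 , 0.01188669, 0.01180091]), 'finger_force': 0.0, 'width': 0.09389644572662208}
```

View pics/top0.png

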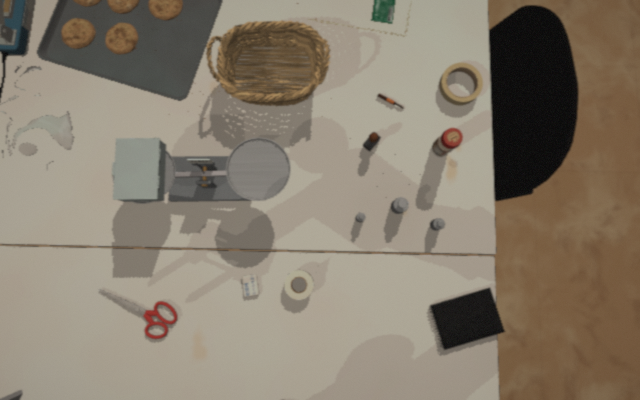

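View pics/side0.png

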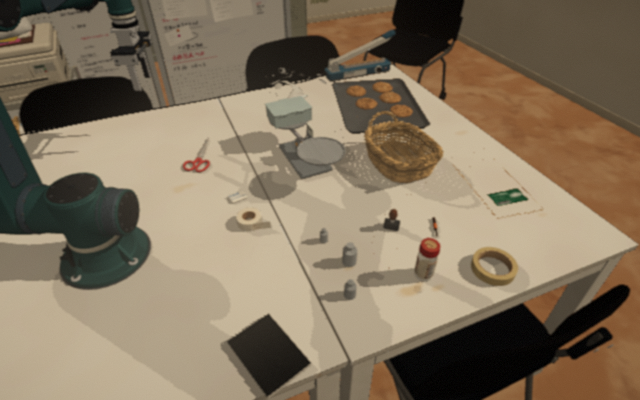

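The top view shows the weights at about (360,217), (399,206) and (437,225), and the dish at (258,170). In the side view the weights are at (323,236), (349,253) and (349,289). I'll zoom in on these next.

```bash
python3 - <<'E'
import cv2,numpy as np
t=cv2.imread("pics/top0.png");s=cv2.imread("pics/side0.png")
a=cv2.resize(t[185:255,340:460],None,fx=6,fy=6,interpolation=cv2.INTER_CUBIC)[:280*2]
b=cv2.resize(s[220:305,300:375],None,fx=4,fy=4,interpolation=cv2.INTER_CUBIC)
c=cv2.resize(a,(480,280)); im=np.zeros((340,790,3),np.uint8); im[:280,:480]=c; im[:340,485:785]=b
cv2.imwrite("pics/z.png",im)
E
```

```text
(no output)
```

View pics/z.png

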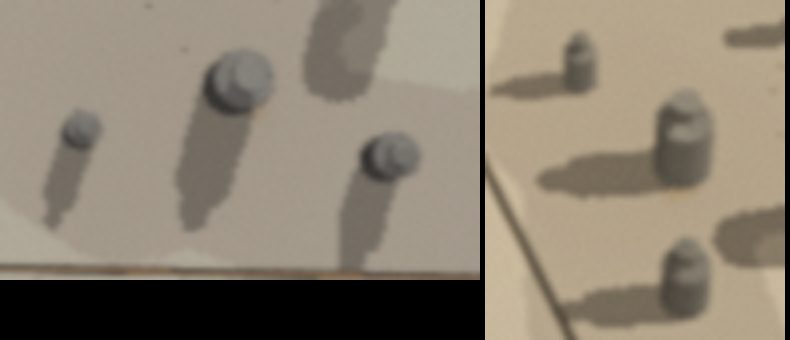

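The zoom gives the knob tops in the top view: small (361.7,216.7), large (402.7,203.7) and middle (440.5,223). In the side view they are small (323.5,230), large (350,244) and middle (350.5,281).

```bash
cat >h.py <<'E'
from bench import *
import numpy as np,cv2
def ray(n,u,v):
    m=camera_model(n);K=m["camera_matrix"];T=m["camera_from_world"];R=T[:3,:3]
    d=np.linalg.inv(K)@[u,v,1];return -R.T@T[:3,3],R.T@(d*[1,-1,-1])
def at(n,u,v,z):
    c,d=ray(n,u,v);return (c+d*(z-c[2])/d[2]).round(4)
def proj(n,p):
    m=camera_model(n);q=(m["camera_from_world"]@[*p,1])[:3]*[1,-1,-1];q=m["camera_matrix"]@q;return (q[:2]/q[2]).round(1)
def rel(x,y,z,yaw=None):
    o=get_obs();from scipy.spatial.transform import Rotation as R
    r=R.from_euler("xyz",o["ee_rot"]).as_matrix();return (100*r.T@(np.array([x,y,z])-o["tool_pos"])).round(2)
E
python3 - <<'E'
from h import *
for k,u,v,us,vs,z in(("s",361.7,216.7,323.5,230,.042),("l",402.7,203.7,350,244,.062),("m",440.5,223,350.5,281,.05)):
    print(k,at("top",u,v,z),at("side",us,vs,z))
print("dish",at("top",258,169.5,.114),at("top",226,170,.116),at("top",290,170,.116),at("top",258,138,.116),at("top",258,201,.116))
print("carton",[at("top",u,v,.14) for u,v in((115,139),(165,139),(165,200),(115,200))])
for n in("side","top"): print(ray(n,0,0)[0])
E
```

```text
s [ 0.53   -0.1724  0.042 ] [ 0.53   -0.1758  0.042 ]
l [ 0.56  -0.264  0.062] [ 0.5619 -0.2621  0.062 ]
m [ 0.5187 -0.3533  0.05  ] [ 0.5192 -0.3534  0.05  ]
dish [0.6214 0.0626 0.114 ] [0.6183 0.1319 0.116 ] [ 0.6215 -0.0075  0.116 ] [0.6917 0.0652 0.116 ] [0.5518 0.0594 0.116 ]
carton [array([0.6756, 0.3673, 0.14  ]), array([0.6781, 0.2605, 0.14  ]), array([0.5464, 0.2513, 0.14  ]), array([0.544, 0.356, 0.14 ])]
[ 0.23376167 -0.86284488  0.79646375]
[ 0.43123753 -0.07126034  1.04071616]
```

```bash
python3 - <<'E'
from h import *
print(rel(.33,.12,.23), np.degrees(get_obs()["ee_rot"]))
E
```

```text
[-26.83 -32.29  -1.1 ] [-1.79886165e+02 -1.19184738e-02  1.59789239e+02]
```

servo_tool([
  [-3.4,-4,-0.2,8.7],
  [-6.7,-8.1,-0.4,17.5],
  [-10.1,-12.1,-0.6,26.2],
  [-13.4,-16.1,-0.8,34.9],
  [-16.8,-20.2,-1,43.6],
  [-20.1,-24.2,-1,52.3],
  [-23.5,-28.2,-1,61],
  [-26.8,-32.3,-1,69.8],
], claw=120)

```text
time: 1.1
tool_pos: [0.3299, 0.1188, 0.2291]
ee_rot: [3.142, -0.0, 1.566]
wrist_force: [1.0, 0.6, 0.0]
width: 0.0496
finger_force: 0.0
```

servo_tool([
  [-5,3.4,0,0],
  [-10,6.8,0,0],
  [-15,10.2,1,0],
  [-20,13.6,3,0],
  [-25,17,6,0],
  [-29.3,20,10,0],
  [-29.3,20,13,0],
  [-29.3,20,13,0],
])

```text
time: 2.1
tool_pos: [0.5272, -0.1721, 0.095]
ee_rot: [-3.133, -0.004, 1.569]
wrist_force: [0.1, 0.2, -0.3]
width: 0.0498
finger_force: 0.0
```

```bash
python3 - <<'E'
from h import *
o=get_obs();print(o["tool_pos"],o["ee_rot"],rel(.53,-.174,.019))
s=snapshot("side");t=snapshot("top")
im=np.zeros((400,800,3),np.uint8)
im[:,:400]=cv2.resize(s[180:305,270:395],(400,400),interpolation=2);im[:,400:]=cv2.resize(t[150:275,310:435],(400,400),interpolation=2)
cv2.imwrite("pics/a.png",im)
E
```

```text
[ 0.52724614 -0.17210186  0.09498   ] [-3.13283075 -0.0040519   1.56929296] [-0.22  0.34  7.59]
```

View pics/a.png

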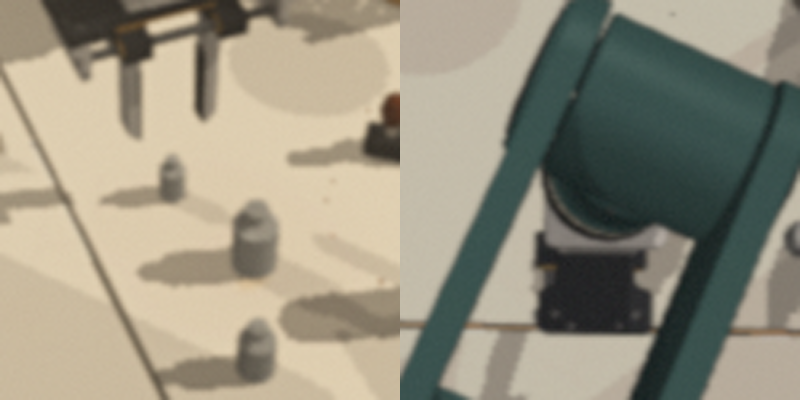

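The side view shows the open fingers straddling the small weight, which is at about (172,178) in the crop. I'll lower the gripper.

servo_tool([
  [0,0,2,0],
  [0,0,4,0],
  [0,0,5.5,0],
  [0,0,7,0],
  [0,0,7.2,0],
  [0,0,7.2,0],
])

```text
time: 2.95
tool_pos: [0.5301, -0.1727, 0.0278]
ee_rot: [3.141, 0.0, 1.571]
wrist_force: [-0.8, -0.4, 0.3]
width: 0.0497
finger_force: 0.0
```

servo_tool([
  [-0.15,0,0.8,0],
  [-0.15,0,0.8,0],
])

```text
time: 3.2
tool_pos: [0.5295, -0.1741, 0.0189]
ee_rot: [-3.141, -0.0, 1.57]
wrist_force: [0.4, 0.4, -0.2]
width: 0.0496
finger_force: 0.0
```

servo_tool([
  [0,0,0,0],
  [0,0,0,0],
  [0,0,0,0],
  [0,0,0,0],
  [0,0,0,0],
], claw=255)

```text
time: 3.82
tool_pos: [0.53, -0.1741, 0.0196]
ee_rot: [3.141, 0.0, 1.571]
wrist_force: [-0.4, -0.2, 1.0]
width: 0.0207
finger_force: 30.0
```

servo_tool([
  [0,0,-1,0],
  [0,0,-3,0],
  [0,0,-7,0],
  [0,0,-12,0],
  [0,0,-17,0],
  [0,0,-17,0],
])

```text
time: 4.58
tool_pos: [0.5323, -0.1752, 0.1958]
ee_rot: [3.131, 0.005, 1.571]
wrist_force: [0.9, 0.8, -2.0]
width: 0.0209
finger_force: 30.0
```

```bash
python3 - <<'E'
from h import *
o=get_obs();print(o["tool_pos"],o["width"])
p=proj("side",o["tool_pos"]);print(p);u,v=map(int,p)
s=snapshot("side");cv2.imwrite("pics/b.png",cv2.resize(s[v-45:v+45,u-55:u+55],None,fx=5,fy=5,interpolation=2))
E
```

```text
[ 0.53234383 -0.17518406  0.19578959] 0.020879670509664765
[324.4 182.6]
```

View pics/b.png

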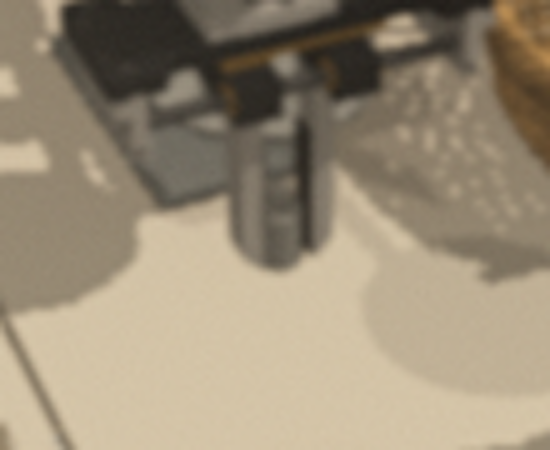

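The small weight hangs upright between the pads, at about (283,190) in the crop. Next I'll carry it to the left part of the dish, at (0.621, 0.09).

servo_tool([
  [2,0.7,0,0],
  [6,2.1,0,0],
  [10.5,3.7,0,0],
  [15,5.2,0,0],
  [19.5,6.7,0,0],
  [23.5,8,0,0],
  [26.4,9.1,0,0],
  [26.4,9.1,0,0],
])

```text
time: 5.62
tool_pos: [0.6199, 0.0918, 0.1861]
ee_rot: [-3.136, -0.0, 1.574]
wrist_force: [0.8, -0.4, -1.0]
width: 0.021
finger_force: 30.0
```

servo_tool([
  [0,0,1.5,0],
  [0,0,3,0],
  [0,0,4,0],
  [0,0,4.5,0],
  [0,0,4.5,0],
])

```text
time: 6.25
tool_pos: [0.6207, 0.0895, 0.1441]
ee_rot: [-3.141, -0.0, 1.57]
wrist_force: [0.4, 0.3, -1.1]
width: 0.0209
finger_force: 30.0
```

servo_tool([
  [0,0,0.6,0],
  [0,0,1,0],
  [0,0,1,0],
])

```text
time: 6.62
tool_pos: [0.6207, 0.0899, 0.134]
ee_rot: [-3.141, 0.0, 1.571]
wrist_force: [0.3, 0.1, -0.7]
width: 0.0211
finger_force: 30.0
```

servo_tool([
  [0,0,0.15,0],
  [0,0,0.3,0],
  [0,0,0.3,0],
  [0,0,0.3,0],
])

```text
time: 7.12
tool_pos: [0.621, 0.0899, 0.1317]
ee_rot: [3.141, -0.0, 1.571]
wrist_force: [0.5, 0.5, 0.4]
width: 0.0212
finger_force: 30.0
```

servo_tool([
  [0,0,0.12,0],
  [0,0,0.12,0],
  [0,0,0.12,0],
])

```text
time: 7.5
tool_pos: [0.621, 0.0898, 0.1306]
ee_rot: [3.141, 0.0, 1.57]
wrist_force: [-0.8, -0.3, 0.5]
width: 0.0211
finger_force: 30.0
```

servo_tool([
  [0,0,0,0],
  [0,0,0,0],
  [0,0,0,0],
  [0,0,0,0],
], claw=150)

```text
time: 8.0
tool_pos: [0.6209, 0.0899, 0.1302]
ee_rot: [-3.142, -0.0, 1.571]
wrist_force: [0.4, 0.5, -0.9]
width: 0.0389
finger_force: 0.0
```

servo_tool([
  [0,0,-1,0],
  [0,0,-3,0],
  [0,0,-6,0],
  [0,0,-9,0],
  [0,0,-9,0],
])

```text
time: 8.62
tool_pos: [0.6226, 0.09, 0.2246]
ee_rot: [3.134, -0.001, 1.571]
wrist_force: [-0.5, 0.7, -0.4]
width: 0.039
finger_force: 0.0
```

servo_tool([
  [-5,-1.1,0,0],
  [-10.5,-2.4,0,0],
  [-16.5,-3.8,0,0],
  [-22.5,-5.2,0,0],
  [-28.5,-6.6,0,0],
  [-34.5,-8,0,0],
  [-40,-9.3,0,0],
  [-44.2,-10.2,2,0],
], claw=105)

```text
time: 9.62
tool_pos: [0.5182, -0.3548, 0.2004]
ee_rot: [3.14, 0.001, 1.569]
wrist_force: [-0.5, -0.4, 0.1]
width: 0.0553
finger_force: 0.0
```

```bash
python3 - <<'E'
from h import *
t=snapshot("top");s=snapshot("side")
print(get_obs()["tool_pos"],rel(.519,-.3533,.022))
im=np.zeros((400,800,3),np.uint8)
im[:,:400]=cv2.resize(t[120:220,200:300],(400,400),interpolation=2);im[:,400:]=cv2.resize(s[110:310,270:470],(400,400),interpolation=2)
cv2.imwrite("pics/c.png",im)
E
```

```text
[ 0.51568302 -0.35526427  0.19510754] [ 0.14  0.45 17.31]
```

View pics/c.png

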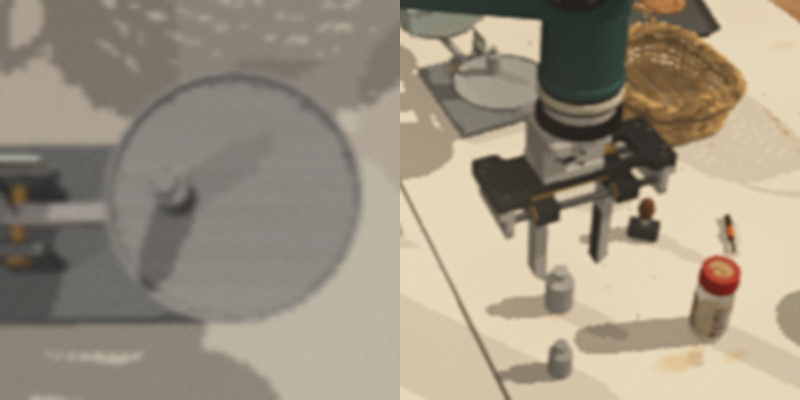

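The small weight stands upright on the dish, at about (175,190) in the left crop. The gripper is now near the middle weight and the large weight hasn't moved.

servo_tool([
  [0,0,2,0],
  [0,0,5,0],
  [0,0,8,0],
  [0,0,10.5,0],
  [0,0,10.5,0],
  [0,0,10.5,0],
])

```text
time: 10.48
tool_pos: [0.5194, -0.3517, 0.0961]
ee_rot: [3.141, 0.0, 1.571]
wrist_force: [0.9, 0.6, 0.2]
width: 0.0556
finger_force: 0.0
```

Centred. I'll go down to z 0.022 with a 1.5 mm correction in y.

servo_tool([
  [-0.15,0,2,0],
  [-0.15,0,4,0],
  [-0.15,0,6,0],
  [-0.15,0,7.2,0],
  [-0.15,0,7.4,0],
  [-0.15,0,7.4,0],
])

```text
time: 11.22
tool_pos: [0.5191, -0.3538, 0.0215]
ee_rot: [3.141, 0.0, 1.571]
wrist_force: [-0.2, -0.2, 0.1]
width: 0.0555
finger_force: 0.0
```

servo_tool([
  [0,0,0,0],
  [0,0,0,0],
  [0,0,0,0],
  [0,0,0,0],
  [0,0,0,0],
], claw=255)

```text
time: 11.85
tool_pos: [0.5187, -0.3538, 0.0217]
ee_rot: [-3.141, 0.0, 1.57]
wrist_force: [-1.1, -0.4, 3.0]
width: 0.0272
finger_force: 30.0
```

servo_tool([
  [0,0,-1,0],
  [0,0,-3,0],
  [0,0,-7,0],
  [0,0,-12,0],
  [0,0,-17,0],
  [0,0,-17,0],
])

```text
time: 12.6
tool_pos: [0.5213, -0.3554, 0.1993]
ee_rot: [3.131, 0.009, 1.571]
wrist_force: [0.0, -0.2, -2.2]
width: 0.0273
finger_force: 30.0
```

servo_tool([
  [2,0.5,0,0],
  [7,1.8,0,0],
  [13,3.4,0,0],
  [19,5,0,0],
  [25,6.5,0,0],
  [31,8.1,0,0],
  [36,9.4,0,0],
  [39,10.2,0,0],
])

```text
time: 13.6
tool_pos: [0.6192, 0.0409, 0.188]
ee_rot: [-3.136, -0.001, 1.574]
wrist_force: [0.0, 0.3, -2.0]
width: 0.027
finger_force: 30.0
```

servo_tool([
  [0,0,0,0],
  [0,0,0,0],
  [0,0,2,0],
  [0,0,4,0],
  [0,0,4.5,0],
  [0,0,4.5,0],
])

```text
time: 14.35
tool_pos: [0.6205, 0.0356, 0.1459]
ee_rot: [-3.141, -0.0, 1.569]
wrist_force: [0.2, 0.2, -0.7]
width: 0.027
finger_force: 30.0
```

servo_tool([
  [0,0,0.5,0],
  [0,0,0.9,0],
  [0,0,1.1,0],
  [0,0,1.3,0],
  [0,0,1.5,0],
  [0,0,1.7,0],
  [0,0,1.9,0],
  [0,0,2.1,0],
])

```text
time: 15.35
tool_pos: [0.6211, 0.0361, 0.1254]
ee_rot: [3.141, 0.0, 1.57]
wrist_force: [0.4, -1.3, 0.4]
width: 0.0274
finger_force: 30.0
```

servo_tool([
  [0,0,0.2,0],
  [0,0,0.45,0],
  [0,0,0.45,0],
  [0,0,0.45,0],
  [0,0,0.45,0],
])

```text
time: 15.98
tool_pos: [0.621, 0.0364, 0.121]
ee_rot: [3.141, -0.0, 1.571]
wrist_force: [0.7, -1.6, 0.0]
width: 0.0271
finger_force: 30.0
```

servo_tool([
  [0,0,0,0],
  [0,0,0,0],
  [0,0,0,0],
  [0,0,0,0],
  [0,0,0,0],
], claw=140)

```text
time: 16.6
tool_pos: [0.6209, 0.0364, 0.1208]
ee_rot: [3.142, -0.0, 1.571]
wrist_force: [-0.1, -0.0, -0.1]
width: 0.0425
finger_force: 0.0
```

servo_tool([
  [0,0,-0.5,0],
  [0,0,-1.5,0],
  [0,0,-3,0],
  [0,0,-6,0],
  [0,0,-10,0],
  [0,0,-12,0],
])

```text
time: 17.35
tool_pos: [0.6219, 0.0364, 0.2455]
ee_rot: [3.135, 0.0, 1.571]
wrist_force: [0.3, -0.4, -0.8]
width: 0.0423
finger_force: 0.0
```

servo_tool([
  [-3,-3,0,0],
  [-7,-6,0,0],
  [-12,-9,0,0],
  [-17,-12,0,0],
  [-22,-15,0,0],
  [-24,-16,0,0],
  [-24,-16,0,0],
  [-24,-16,0,0],
])

```text
time: 18.35
tool_pos: [0.4614, -0.203, 0.2415]
ee_rot: [3.14, -0.0, 1.571]
wrist_force: [0.0, 0.2, -0.5]
width: 0.0424
finger_force: 0.0
```

```bash
python3 - <<'E'
from h import *
t=snapshot("top");s=snapshot("side")
print(get_obs()["time"])
im=np.zeros((400,800,3),np.uint8)
im[:,:400]=cv2.resize(t[120:220,200:300],(400,400),interpolation=2);im[:,400:]=cv2.resize(s[80:200,250:370],(400,400),interpolation=2)
cv2.imwrite("pics/d.png",im)
E
```

```text
18.45
```

View pics/d.png

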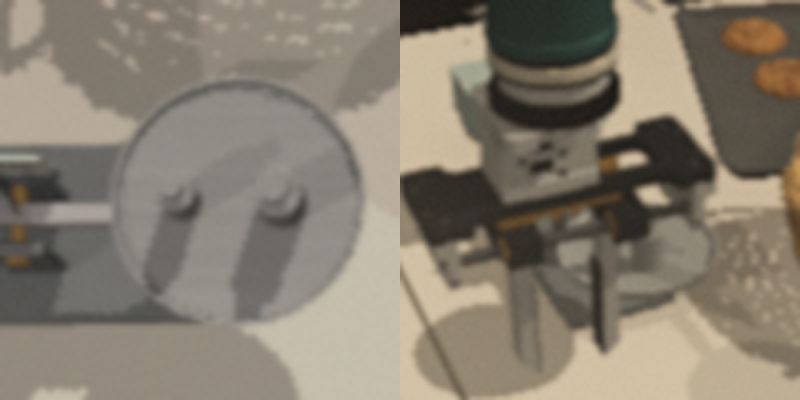

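Both weights stand upright on the dish, at crop pixels (178,198) and (282,200). The arm blocks the side view, so I'll move it aside to check the level.

servo_tool([
  [0,-3,-1,0],
  [0,-6,-2,0],
  [0,-10,-3,0],
  [0,-14,-3,0],
  [0,-14,-3,0],
  [0,-14,-3,0],
  [0,-14,-3,0],
])

```text
time: 19.32
tool_pos: [0.3217, -0.2033, 0.2704]
ee_rot: [-3.141, -0.001, 1.572]
wrist_force: [0.5, 0.1, -0.7]
width: 0.0422
finger_force: 0.0
```

```bash
python3 - <<'E'
from h import *
s=snapshot("side");o=get_obs();print(o["time"],o["tool_pos"],o["qvel"].round(3))
s0=cv2.imread("pics/side0.png")
for z in(.116,.103,.09): print(z,proj("side",(.621,.062,z)),[proj("side",(.621+.069*np.cos(a),.062+.069*np.sin(a),z)).tolist() for a in(0,1.57,3.14,4.71)])
im=np.zeros((400,800,3),np.uint8)
for i,p in enumerate((s0,s)): im[:,400*i:400*i+400]=cv2.resize(p[90:190,255:355],(400,400),interpolation=2)
cv2.imwrite("pics/e.png",im)
E
```

```text
19.375 [ 0.32165952 -0.20336514  0.27034345] [-0.005  0.    -0.001  0.     0.001 -0.002]
0.116 [320.  149.5] [[341.6, 144.2], [311.1, 137.6], [297.7, 154.9], [329.6, 162.4]]
0.103 [320.  153.2] [[341.5, 147.9], [311.2, 141.3], [297.9, 158.6], [329.5, 166.1]]
0.09 [320.  156.8] [[341.3, 151.6], [311.3, 144.9], [298.1, 162.3], [329.5, 169.8]]
```

View pics/e.png

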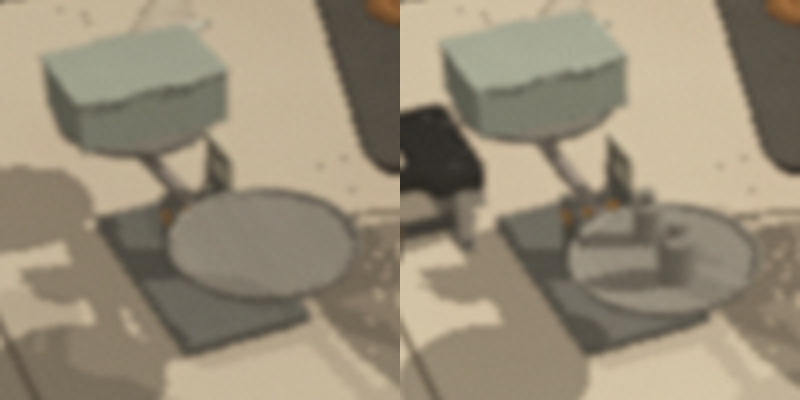

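Compared with the start, the dish rim has dropped about 15 crop pixels, or 3.7 image pixels. That is what I calculated for a level beam. The carton has risen by about the same amount, so I'm handing the job in.

```bash
python3 -c "
from bench import *
print(close_job())"
```

```text
the job is handed in; nothing more can be done
None
```

I stood the 100 g and 200 g weights upright on the empty dish, the last picture shows the beam level, and the 400 g weight was left untouched; the job was handed in at about 19 s, with no verdict returned.

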